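Close the forming cycle on the key console and take the copper cuff out of the die

TASK

The forming press has made its stroke: on the sloped console press the blue key, then the yellow, then the green, one at a time, each right down to its stop and held there for half a second, without forcing it (keep well below 40 N), and do not press the red key. Only after that lift the copper cuff out of the open die and set it down gently, open side up, on the middle of the cork pad, and let go. Leave the jar, the hammer and the spool where they are.

Things in the scene. Friction and masses are not known exactly. Their poses are not given: they have to be found in the camera images.
- console: Grey sloped console, wooden ends, fixed: 125 mm deep (x), 320 wide (y), 100 high at the back; origin under its middle. The face leans 25 degrees towards the robot: outward normal (-0.423, 0, 0.906) in its frame. Four mushroom keys in a row along y, 70 mm apart, at y = -105, -35, 35, 105 mm; which colour sits where changes
- pod_blue: The blue mushroom key, cap 48 mm across, on a dark bezel; origin on the bench, turned as the console. The key's axis leaves the face 75 mm straight above the origin and follows the face's normal; the cap's top stands 28 to 42 mm out along it: worn seats let each key sit up to 14 mm low, differently each time and not measured, so feel for it
- key_blue (a joint): Travel of the blue key from rest, along the inward normal of the face: 0 up, 0.010 fully down on its stop, a firm rubber bump (m). Spring key: needs about 3 N to start and 6 N to reach its stop; springs back when let go
- collar_blue (a joint): White drag collar, 58 mm across, under the blue cap: 0 at the start; the key carries it down as it is pressed and it stays down (m), so it shows how far the key has ever been pressed
- pod_yellow: The yellow mushroom key, cap 48 mm across, on a dark bezel; origin on the bench, turned as the console. The key's axis leaves the face 75 mm straight above the origin and follows the face's normal; the cap's top stands 28 to 42 mm out along it: worn seats let each key sit up to 14 mm low, differently each time and not measured, so feel for it
- key_yellow (a joint): Travel of the yellow key from rest, along the inward normal of the face: 0 up, 0.010 fully down on its stop, a firm rubber bump (m). Spring key: needs about 3 N to start and 6 N to reach its stop; springs back when let go
- collar_yellow (a joint): White drag collar, 58 mm across, under the yellow cap: 0 at the start; the key carries it down as it is pressed and it stays down (m), so it shows how far the key has ever been pressed
- pod_green: The green mushroom key, cap 48 mm across, on a dark bezel; origin on the bench, turned as the console. The key's axis leaves the face 75 mm straight above the origin and follows the face's normal; the cap's top stands 28 to 42 mm out along it: worn seats let each key sit up to 14 mm low, differently each time and not measured, so feel for it
- key_green (a joint): Travel of the green key from rest, along the inward normal of the face: 0 up, 0.010 fully down on its stop, a firm rubber bump (m). Spring key: needs about 3 N to start and 6 N to reach its stop; springs back when let go
- collar_green (a joint): White drag collar, 58 mm across, under the green cap: 0 at the start; the key carries it down as it is pressed and it stays down (m), so it shows how far the key has ever been pressed
- pod_red: The red mushroom key, cap 48 mm across, on a dark bezel; origin on the bench, turned as the console. The key's axis leaves the face 75 mm straight above the origin and follows the face's normal; the cap's top stands 28 to 42 mm out along it: worn seats let each key sit up to 14 mm low, differently each time and not measured, so feel for it
- key_red (a joint): Travel of the red key from rest, along the inward normal of the face: 0 up, 0.010 fully down on its stop, a firm rubber bump (m). Spring key: needs about 3 N to start and 6 N to reach its stop; springs back when let go
- collar_red (a joint): White drag collar, 58 mm across, under the red cap: 0 at the start; the key carries it down as it is pressed and it stays down (m), so it shows how far the key has ever been pressed
- die: Open steel die block 130 x 110 x 40 mm (x, y, z), fixed on the bench, origin at the centre of its underside. A cavity 83 x 49 mm, 14 mm deep, in the middle of its top holds the cuff
- cuff: Formed copper cuff blank, a U channel open at the top and at both ends: 80 mm long (x), 46 mm wide outside (y), 46 mm high, walls 3 mm thick, about 0.26 kg. Origin at the centre of its underside. It starts in the die's cavity, its two side walls standing 32 mm out of the die; it can be pinched across the outside of both walls (46 mm, along its y)
- pad: Cork pad 160 x 150 x 8 mm flat on the bench, fixed, origin at the centre of its underside
- jar: Amber jar with brass cap, 60 mm across, 80 mm high, loose bystander; origin at the centre of its underside
- hammer: Small hammer lying on the bench, 220 mm long, loose bystander; its handle runs along its x
- spool: Orange spool standing on end, 64 mm across, 50 mm high, loose bystander; origin at the centre of its underside
Mind the look-alikes: they are no part of the job. Of the things that look like the pad, take the one that is farthest to the robot's left at the start.

How it is judged:
On the way, in this order (a step that is already met when the one before it is completed fails the run):
1. the blue key is held at least 7.5 mm down, the other keys up (value of joint key_blue above 0.0075 m and value of joint each of key_yellow, key_green, key_red below 0.004 m), for 0.2 s.
2. the yellow key is held at least 7.5 mm down, the other keys up (value of joint key_yellow above 0.0075 m and value of joint each of key_blue, key_green, key_red below 0.004 m), for 0.2 s.
3. the green key is held at least 7.5 mm down, the other keys up (value of joint key_green above 0.0075 m and value of joint each of key_blue, key_yellow, key_red below 0.004 m), for 0.2 s.
4. the cuff is held by the fingers, clear of the die (z of cuff in the frame of die above 0.05 m and contact force between the fingers and cuff above 1 N), for 0.1 s.
At the end, for the whole second after the job is handed in: The cuff rests on the cork pad, open side up (within 0.1 rad), its centre within 35 mm of the pad's, still and released; all four keys are up again; the blue, yellow and green collars show that those keys were pressed, the red collar is still up (less than 4 mm down) (horizontal distance between cuff and pad below 0.035 m and z of cuff in the frame of pad between 0.005 and 0.012 m and angle between cuff's own z axis and vertical below 0.1 rad and linear speed of cuff below 0.02 m/s and value of joint each of key_blue, key_yellow, key_green, key_red below 0.002 m and value of joint each of collar_blue, collar_yellow, collar_green above 0.006 m and value of joint collar_red below 0.004 m); the robot touches nothing.
It fails at once if the work is done out of order: the red key is pressed at all (4 mm or more), yellow before blue, green before yellow, or the cuff is moved more than 15 mm before green has been pressed (value of joint collar_red above 0.004 m or (value of joint collar_yellow above 0.004 m and value of joint collar_blue below 0.006 m) or (value of joint collar_green above 0.004 m and value of joint collar_yellow below 0.006 m) or (distance of cuff from where it was at the start of the episode above 0.015 m and value of joint collar_green below 0.006 m)).
It fails at once if two keys are down (4 mm or more) at once (value of joint each of key_blue, key_yellow above 0.004 m or value of joint each of key_blue, key_green above 0.004 m or value of joint each of key_yellow, key_green above 0.004 m).
It fails at once if a key is pressed with more than 40 N (contact force between any of the fingers, the arm and pod_blue above 40 N or contact force between any of the fingers, the arm and pod_yellow above 40 N or contact force between any of the fingers, the arm and pod_green above 40 N or contact force between any of the fingers, the arm and pod_red above 40 N).
It fails at once if the cuff is dropped on the pad (it comes down faster than 0.7 m/s) (horizontal distance between cuff and pad below 0.1 m and height (world z) of cuff below 0.05 m and linear speed of cuff above 0.7 m/s).
It fails at once if the jar, the hammer or the spool is moved more than 30 mm (distance of any of jar, hammer, spool from where it was at the start of the episode above 0.03 m).
It also fails if it takes over 64 s, if anything falls off the work surface, if the arm or the gripper's body presses on something with over 40 N, if the wrist force passes 120 N, or if a joint passes its speed limit or range.

ROBOT

A 6-joint arm with a two-finger parallel gripper is mounted at the origin on the work surface. World frame = base frame: x ahead of the robot, y to its left, z up, the work surface at z = 0. Lengths are in m, angles in rad, forces in N, time in s.
With the tool pointing down it reaches from about 0.325 to 0.9 m from the base axis. Payload 3.5 kg.
Tool frame: the origin (TCP) lies on the front face of the gripper's body, between the roots of the fingers; the fingertips stand 73 mm ahead of it and the grasp point (between the pads) lies 54 mm ahead of it; z points along the fingers, y is the line along which they close (so a half turn about z gives the same grasp; the last joint's range is limited). The gripper opens to 85 mm and grips with 20 to 120 N. Pads are 22 mm wide; open, the fingers measure 114 mm over their backs; the gripper's body (76 mm by 85 mm) begins 54 mm behind the grasp point. The pads swing forward as they close: fully open they stand 13 mm farther back than shut.
Start: joints at [-1.396, 0.276, -0.026, 1.268, 0, 1.467], TCP at [0.171, -0.601, 0.304] pointing down, gripper open.
Joint ranges: [-3.12, 3.12], [-0.85, 1.88], [-1.08, 1.24], [-1.95, 2.15], [-1.57, 1.53], [-3.14, 3.14]. Speed limits (rad/s): [2.57, 2.57, 3.14, 3.14, 3.14, 3.14].

INTERFACE

Orientations are given as [roll, pitch, yaw] about the fixed x, y, z axes, in that order (R = Rz(yaw) Ry(pitch) Rx(roll)).
In Python, from plant import ctrl, snapshot, workorder gives the robot as it stands.
- The arm moves only by the tool apply_moves, never from a script. Its argument "plan" is a list of rows, each a list of 7 numbers: the turn, a rotation vector about the tool's x, y, z in degrees, then the shift along the tool's x, y, z in cm, then the finger opening in cm, from 0 to 8.54. In form: [[rx, ry, rz, tx, ty, tz, gripper], ...]. A call has 1 to 5 rows; each row shifts and turns the commanded pose from where the row before left it, along the tool's axes as they then stand; what a row does not reach is not made up. A row lasts 1/10 s, in which the tool goes at most 50 mm and 8.59 degrees, less where a joint would pass 70% of its speed; a pose out of reach is approached as far as the arm can. A call is refused whole if a number of a shift passes 5 or a number of a turn 8.59, either way. A call with a gripper value outside its range is refused whole. The fingers move at their own pace and stop on an object; "newtons" is the grip in N (left out, the last holds). Time passes only in rows, so rows that do not move let the fingers close. It gives the time, the measured TCP pose, the force, the opening and the grip force at its end, in the units of the state.
- ctrl.state(): the state, without advancing time (a new reading comes with each control period).
- snapshot(name): name is "scene" or "side" or "wrist"; returns a dict with "img" (400x640x3 uint8, red, green, blue), "K" (3x3 intrinsics, pixels), "k1" (the pictures are not rectified: a ray, as slopes to the right and down, at radius r is drawn at 1 + k1 r^2 times it, then the intrinsics apply), "rvec" (rotation vector, rad) and "tvec" (3), from world to camera coordinates, as OpenCV has them; the wrist camera has in their place "hand_eye" (4x4, takes a point from camera to tool coordinates, whose origin is the TCP and whose axes are the flange's). Camera axes: x right, y down, z forward; pixel columns grow to the right and rows downward; lengths in m; the calibration is good to about 2 mm. A picture is of the moment at which its call begins: read the wrist's pose just before it. There is no depth.
- workorder.sign_off(): hands the job in; it is judged then, once.
The state is a dict: "time": time; "q": joint angles; "qd": joint speeds; "joint_efforts": joint torques, N m; "tool_pos": TCP position; "ee_rot": TCP orientation; "ft_force": force on the tool from outside, world axes, zero at the start; "torque": the same for the moment, N m; "grip_width": finger opening in m; "gripper_force": force on a finger pad.
Only numpy, scipy, OpenCV 4.12 (cv2) and the standard library are available. Lean on these libraries where they do the work, as an engineer would, in place of code of your own. Each camera call takes 0.05 s, during which the arm holds its last target. There are 200 camera calls.

## Working session

There is one attempt and no reset: what is moved stays moved. The work goes in short steps, Python scripts to look and compute and a tool call to move; the robot and the scene stay as the last step left them, time stands still between calls to the robot, and variables do not carry over. Pictures are saved under pics/ and viewed, at most 10 in all, crops included, and the job is handed in when it is done.

Besides the shell and the picture viewer there is one more tool, called after ">>>" by a JSON object that holds its "fn" and its "kwargs". apply_moves: Moves the arm, as the interface text tells. Its arguments: {"type":"object","properties":{"plan":{"type":"array"},"newtons":{"type":"number"}},"required":["plan"]}

```bash
mkdir -p pics; ls
cat > h.py <<'E'
import numpy as np, cv2
from plant import ctrl, snapshot, workorder
from scipy.spatial.transform import Rotation as R
E
python3 - <<'E'
from h import *
s=ctrl.state();print(s)
for n in("scene","side","wrist"):
    d=snapshot(n);cv2.imwrite(f"pics/{n}0.png",d["img"][:,:,::-1])
    print(n,{k:np.round(v,4).tolist() if not np.isscalar(v) else v for k,v in d.items() if k!="img"})
    import pickle;pickle.dump(d,open(f"{n}0.pkl","wb"))
E
```

```text
pics
{'time': 0.0, 'q': array([-1.39638360e+00,  2.77141976e-01, -2.79125962e-02,  1.26800234e+00,
        1.47628869e-06,  1.46739842e+00]), 'qd': array([ 9.65267410e-05,  2.40295571e-03,  5.43758296e-04, -6.77874095e-04,
        7.40797404e-04,  7.10531046e-04]), 'joint_efforts': array([-2.15744993e-03, -4.45507228e+01,  2.95202762e+01,  1.62403705e-02,
       -1.99179735e-04, -1.39773573e-05]), 'tool_pos': array([ 0.17128874, -0.60041403,  0.30273901]), 'ee_rot': array([-3.13934429e+00, -2.34792096e-04,  2.77810375e-01]), 'ft_force': array([-1.01222769,  0.0865752 , -0.482556  ]), 'torque': array([-0.03084841,  0.01284911, -0.03318087]), 'gripper_force': 0.0, 'grip_width': 0.08560550283189376}
scene {'K': [[442.7092, 0.0, 314.2263], [0.0, 442.7092, 204.7455], [0.0, 0.0, 1.0]], 'k1': -0.08077013711806667, 'rvec': [2.3196, 1.2595, -0.3629], 'tvec': [-0.2093, -0.4365, 1.7605]}
side {'K': [[501.1673, 0.0, 311.2025], [0.0, 501.1673, 194.6235], [0.0, 0.0, 1.0]], 'k1': 0.04113951210552989, 'rvec': [0.6491, -2.5025, 1.2948], 'tvec': [0.451, 0.2956, 1.3086]}
wrist {'K': [[336.9688, 0.0, 321.104], [0.0, 336.9688, 205.0401], [0.0, 0.0, 1.0]], 'k1': -0.029030553015790724, 'hand_eye': [[0.0004, -0.9636, -0.2672, 0.0678], [1.0, 0.0004, -0.0001, -0.0], [0.0002, -0.2672, 0.9636, -0.0711], [0.0, 0.0, 0.0, 1.0]]}
```

View pics/scene0.png

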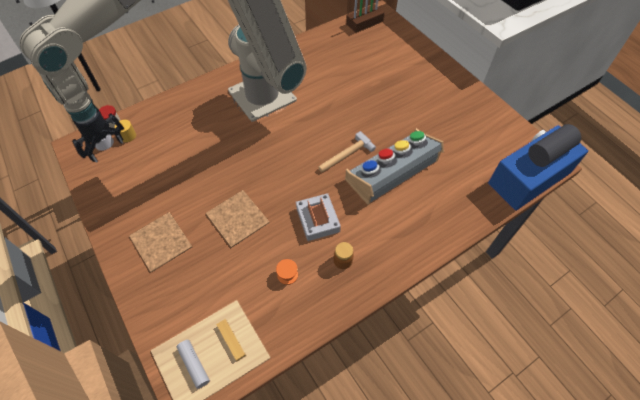

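View pics/side0.png

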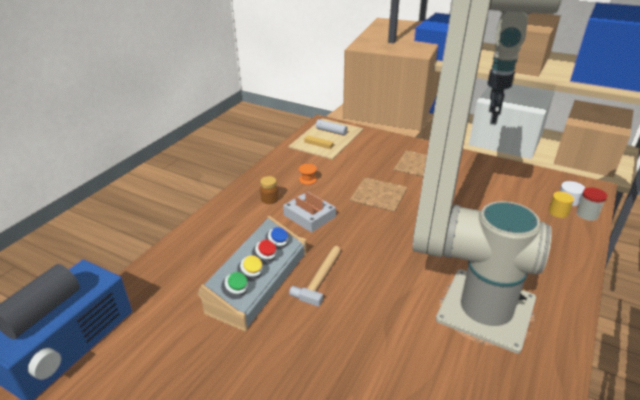

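The scene view shows the console with its keys at blue (370,167), red (386,155), yellow (402,146) and green (417,136). The die and cuff are at (318,216), with pads at (160,241) and (237,218). The hammer is near (345,152), the jar at (344,254) and the spool at (287,271). The side view shows the keys at blue (279,237), red (266,248), yellow (252,266) and green (236,283), the die at (310,210) and a pad at (378,193).

```bash
cat >> h.py <<'E'
import pickle
from scipy.optimize import least_squares
def load(n): return pickle.load(open(n+".pkl","rb"))
def rays(d,uv,pose=None):
    """origin, unit directions in world; pose=(tool_pos,ee_rot) for wrist"""
    uv=np.array(uv,float).reshape(-1,1,2)
    n=cv2.undistortPoints(uv,d["K"],np.array([d["k1"],0,0,0,0.]))[:,0]
    v=np.c_[n,np.ones(len(n))]
    if pose is None:
        M=cv2.Rodrigues(np.array(d["rvec"],float))[0];o=-M.T@np.ravel(d["tvec"]);v=v@M
    else:
        T=np.eye(4);T[:3,:3]=R.from_euler("xyz",pose[1]).as_matrix();T[:3,3]=pose[0]
        T=T@d["hand_eye"];o=T[:3,3];v=v@T[:3,:3].T
    return o,v/np.linalg.norm(v,axis=1)[:,None]
def plane(d,uv,z,pose=None):
    o,v=rays(d,uv,pose);return o+v*((z-o[2])/v[:,2])[:,None]
def tri(obs):
    A=np.zeros((3,3));b=np.zeros(3)
    for o,v in obs:
        P=np.eye(3)-np.outer(v,v);A+=P;b+=P@o
    p=np.linalg.solve(A,b);return p,[np.linalg.norm((np.eye(3)-np.outer(v,v))@(p-o)) for o,v in obs]
def proj(d,p,pose=None):
    p=np.array(p,float).reshape(-1,3)
    if pose is None: rv,tv=np.array(d["rvec"],float),np.array(d["tvec"],float)
    else:
        T=np.eye(4);T[:3,:3]=R.from_euler("xyz",pose[1]).as_matrix();T[:3,3]=pose[0]
        T=np.linalg.inv(T@d["hand_eye"]);rv=cv2.Rodrigues(T[:3,:3])[0];tv=T[:3,3]
    return cv2.projectPoints(p,rv,tv,d["K"],np.array([d["k1"],0,0,0,0.]))[0][:,0]
def blob(d,hue,box,smin=120,vmin=60):
    x0,y0,x1,y1=box;h=cv2.cvtColor(d["img"],cv2.COLOR_RGB2HSV)[y0:y1,x0:x1].astype(int)
    m=((abs((h[...,0]-hue+90)%180-90)<10)&(h[...,1]>smin)&(h[...,2]>vmin)).astype(np.uint8)
    n,l,st,c=cv2.connectedComponentsWithStats(m);i=1+np.argmax(st[1:,4]);return c[i]+[x0,y0],st[i,4]
E
python3 - <<'E'
from h import *
a,b=load("scene0"),load("side0")
H=dict(blue=110,red=0,yellow=24,green=65)
P={}
for k,h in H.items():
    ca,na=blob(a,h,(340,115,450,205));cb,nb=blob(b,h,(205,215,305,315))
    p,e=tri([(lambda r:(r[0],r[1][0]))(rays(a,ca)),(lambda r:(r[0],r[1][0]))(rays(b,cb))])
    P[k]=p;print(k,ca.round(1),na,cb.round(1),nb,p.round(4),np.round(e,4))
print(plane(a,[(160,241),(237,218),(367,141),(320,169),(287,280),(344,262),(318,210)],0).round(3))
print("die/cuff side",plane(b,[(310,210)],0.03),plane(b,[(378,193),(410,162)],0.008))
E
```

```text
blue [369.5 165.2] 112 [278.8 234.5] 172 [0.5655 0.1004 0.0981] [0.0005 0.0005]
red [385.  153.1] 125 [266.7 247.2] 196 [0.5586 0.1697 0.1068] [0.0001 0.0001]
yellow [401.  144.5] 116 [252.4 263.7] 232 [0.5574 0.2393 0.104 ] [0.0002 0.0002]
green [416.5 135.4] 82 [237.2 280.5] 229 [0.5552 0.3091 0.1051] [0.0006 0.0006]
[[ 0.386 -0.597  0.   ]
 [ 0.447 -0.345  0.   ]
 [ 0.418  0.211  0.   ]
 [ 0.43  -0.005  0.   ]
 [ 0.725 -0.319  0.   ]
 [ 0.771 -0.138  0.   ]
 [ 0.568 -0.103  0.   ]]
die/cuff side [[ 0.5907707  -0.12033482  0.03      ]] [[ 0.4475316  -0.34214984  0.008     ]
 [ 0.42313138 -0.58742727  0.008     ]]
```

Run:
```python
from h import *
a,b=load("scene0"),load("side0")
c1=cv2.resize(a["img"][150:270,200:390],None,fx=4,fy=4,interpolation=cv2.INTER_CUBIC)
c1=c1[:, :760]
c2=cv2.resize(b["img"][170:330,190:350],None,fx=3.7,fy=3.7,interpolation=cv2.INTER_CUBIC)
cv2.imwrite("pics/c1.png",c1[:,:,::-1]);print(c1.shape)
```

```text
(480, 760, 3)
```

View pics/c1.png

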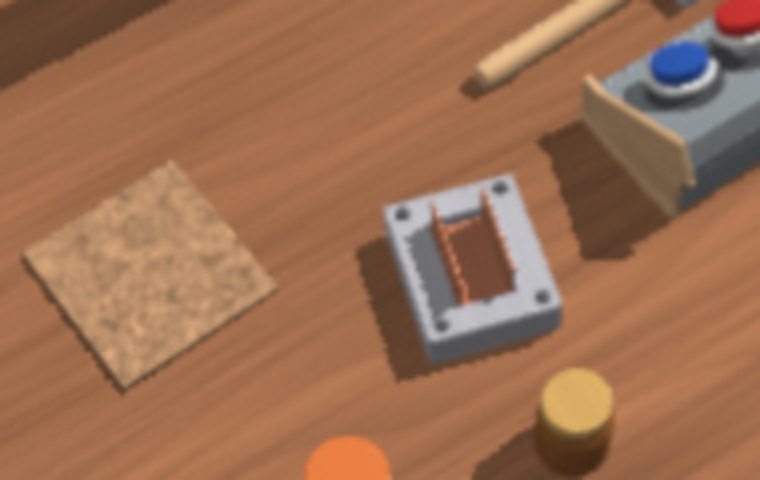

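The crop shows pad corners at crop (172,162), (277,288), (123,391) and (23,256). The die top corners are at (386,207), (514,175), (560,303) and (430,345). The cuff's walls run roughly along x.

```bash
cat >> h.py <<'E'
def Rt(yaw,pitch=0):
    """tool rot: pointing down, leaned out by pitch (z=(sin p,0,-cos p)), then yaw"""
    return R.from_euler("z",yaw)*R.from_euler("y",-pitch)*R.from_euler("x",np.pi)
def rows(p1,R1,n=None,g=0,start=None):
    s=ctrl.state() if start is None else start
    p0,R0=np.array(s["tool_pos"]),R.from_euler("xyz",s["ee_rot"])
    D=np.array(p1)-p0;rv=(R0.inv()*R1).as_rotvec()
    n=n or int(max(np.ceil(np.abs(np.linalg.norm(D))/.048),np.ceil(np.degrees(np.linalg.norm(rv))/8.4),1))
    out=[]
    for i in range(n):
        Ri=R0*R.from_rotvec(rv*i/n);sh=Ri.inv().apply(D/n)*100
        out.append([*np.degrees(rv/n).round(2),*sh.round(2),g])
    for r in out: print([float(x) for x in r])
E
python3 - <<'E'
from h import *
a=load("scene0")
f=lambda q:(np.array(q)+.5)/4-.5+[200,150]
for nm,q,z in(("pad",[(172,162),(277,288),(123,391),(23,256)],.008),("die",[(386,207),(514,175),(560,303),(430,345)],.04)):
    p=plane(a,f(q),z);e=np.roll(p,-1,0)-p
    print(nm,p.round(3).tolist(),p.mean(0).round(4),np.linalg.norm(e,axis=1).round(3),np.degrees(np.arctan2(e[:,1],e[:,0])).round(1))
rows([.50,-.10,.30],Rt(0.0))
E
```

```text
pad [[0.364, -0.279, 0.008], [0.521, -0.265, 0.008], [0.536, -0.415, 0.008], [0.379, -0.428, 0.008]] [ 0.4501 -0.3465  0.008 ] [0.157 0.15  0.157 0.149] [   5.1  -84.5 -175.2   95.6]
die [[0.521, -0.158, 0.04], [0.553, -0.053, 0.04], [0.673, -0.09, 0.04], [0.648, -0.196, 0.04]] [ 0.5989 -0.1242  0.04  ] [0.11  0.126 0.109 0.133] [  73.4  -17.  -103.1  163.4]
[-0.01, 0.0, 1.22, 3.49, -3.01, 0.03, 0.0]
[-0.01, 0.0, 1.22, 3.42, -3.08, 0.03, 0.0]
[-0.01, 0.0, 1.22, 3.36, -3.16, 0.03, 0.0]
[-0.01, 0.0, 1.22, 3.29, -3.23, 0.03, 0.0]
[-0.01, 0.0, 1.22, 3.22, -3.3, 0.03, 0.0]
[-0.01, 0.0, 1.22, 3.15, -3.36, 0.03, 0.0]
[-0.01, 0.0, 1.22, 3.07, -3.43, 0.03, 0.0]
[-0.01, 0.0, 1.22, 3.0, -3.5, 0.03, 0.0]
[-0.01, 0.0, 1.22, 2.92, -3.56, 0.03, 0.0]
[-0.01, 0.0, 1.22, 2.85, -3.62, 0.03, 0.0]
[-0.01, 0.0, 1.22, 2.77, -3.68, 0.02, 0.0]
[-0.01, 0.0, 1.22, 2.69, -3.74, 0.02, 0.0]
[-0.01, 0.0, 1.22, 2.61, -3.8, 0.02, 0.0]
```

>>> {"fn": "apply_moves", "kwargs": {"plan": [[0,0,1.2,3.5,-3.0,0,0],[0,0,1.2,3.4,-3.1,0,0],[0,0,1.2,3.4,-3.2,0,0],[0,0,1.2,3.3,-3.2,0,0],[0,0,1.2,3.2,-3.3,0,0]]}}

```text
time: 0.65
tool_pos: [0.2984, -0.4063, 0.3036]
ee_rot: [-3.141, -0.0, 0.172]
ft_force: [0.6, -0.4, 1.1]
grip_width: 0.0122
gripper_force: 0.0
```

>>> {"fn": "apply_moves", "kwargs": {"plan": [[0,0,1.2,3.2,-3.4,0,0],[0,0,1.2,3.1,-3.4,0,0],[0,0,1.2,3.0,-3.5,0,0],[0,0,1.2,2.9,-3.6,0,0],[0,0,1.2,2.9,-3.6,0,0]]}}

```text
time: 1.15
tool_pos: [0.4252, -0.2128, 0.3038]
ee_rot: [3.142, 0.0, 0.067]
ft_force: [0.8, 0.8, 0.1]
grip_width: -0.0
gripper_force: 0.0
```

>>> {"fn": "apply_moves", "kwargs": {"plan": [[0,0,1.2,2.8,-3.7,0,0],[0,0,1.2,2.7,-3.7,0,0],[0,0,1.2,2.6,-3.8,0,0],[0,0,0,0,0,0,0],[0,0,0,0,0,0,0]]}}

```text
time: 1.65
tool_pos: [0.5004, -0.098, 0.3035]
ee_rot: [3.141, 0.001, 0.008]
ft_force: [-0.5, 0.2, 0.2]
grip_width: 0.0001
gripper_force: 0.0
```

Run:
```python
from h import *
s=ctrl.state();d=snapshot("wrist");d["pose"]=(s["tool_pos"],s["ee_rot"]);pickle.dump(d,open("w1.pkl","wb"))
cv2.imwrite("pics/w1.png",d["img"][:,:,::-1]);print(s["time"],s["tool_pos"],s["ee_rot"],s["ft_force"],s["grip_width"])
d=load("w1");print(proj(d,[[.599,-.124,.04],[.5655,.1,.098]],d["pose"]))
```

```text
1.65 [ 0.50036984 -0.09799879  0.30352913] [3.14142208e+00 1.06541958e-03 8.33743057e-03] [-0.47057447  0.23694615  0.21853385] 5.5942699275161e-05
[[349.85204654  77.80034137]
 [ 76.28014641 114.24779515]]
```

View pics/w1.png

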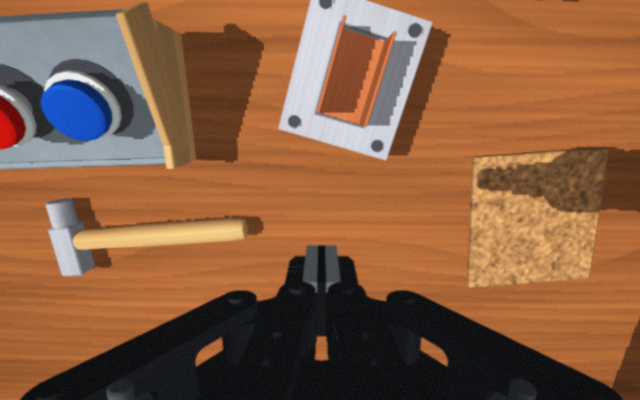

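The wrist view shows the blue cap at (77,110), red at the left edge and the hammer handle at (160,235). The cuff walls in the die run (343,17)-(318,112) and (397,35)-(365,127), and the pad is at (537,218). All of this matches the triangulated points.

```bash
cat >> h.py <<'E'
YAW=.034
N=np.array([-.4226*np.cos(YAW),-.4226*np.sin(YAW),.9063])
POD=dict(blue=(.5763,.1004+.0008,.075),yellow=(.5709,.2393+.001,.075),green=(.5693,.3091+.001,.075),red=(.5735,.1697,.075))
def tcp(k,h): return np.array(POD[k])+N*(h+.073)
E
python3 - <<'E'
from h import *
a,b,w=load("scene0"),load("side0"),load("w1")
# cap-top height from 3 views: compare ellipse of projected cap top (r=24) w/ blob centre for several h
for k,h0 in (("blue",110),("red",0)):
    cw,n=blob(w,h0,(0,50,130,160));print(k,cw,n)
cw,n=blob(w,110,(0,50,130,160))
o=[rays(a,(369.5,165.2)),rays(b,(278.8,234.5)),rays(w,cw,w["pose"])]
print(tri([(x[0],x[1][0]) for x in o]))
rows(tcp("blue",.06),Rt(YAW,np.radians(25)));print(tcp("blue",.06))
# cuff top
q=plane(w,[(344,17),(318,112),(397,35),(365,127)],.072,w["pose"]);print(q.round(4),q.mean(0))
E
```

```text
blue [ 75.77729663 109.95948036] 3233
red [  9.69839572 124.76149733] 935
(array([0.56685228, 0.09999159, 0.09805346]), [np.float64(0.0010438415269619584), np.float64(0.0015574233949092306), np.float64(0.002000521197337289)])
[0.07, 5.01, -0.31, 0.43, -3.96, 2.16, 0.0]
[0.07, 5.01, -0.31, 0.26, -3.96, 2.19, 0.0]
[0.07, 5.01, -0.31, 0.09, -3.95, 2.21, 0.0]
[0.07, 5.01, -0.31, -0.08, -3.95, 2.22, 0.0]
[0.07, 5.01, -0.31, -0.25, -3.95, 2.21, 0.0]
[0.52012668 0.09928937 0.1955379 ]
[[ 0.6429 -0.1153  0.072 ]
 [ 0.5678 -0.0947  0.072 ]
 [ 0.63   -0.1593  0.072 ]
 [ 0.5554 -0.136   0.072 ]] [ 0.59900938 -0.12632558  0.072     ]
```

>>> {"fn": "apply_moves", "kwargs": {"plan": [[0,5,-0.3,0.4,-4.0,2.2,0],[0,5,-0.3,0.3,-4.0,2.2,0],[0,5,-0.3,0.1,-4.0,2.2,0],[0,5,-0.3,-0.1,-4.0,2.2,0],[0,5,-0.3,-0.2,-4.0,2.2,0]]}}

```text
time: 2.2
tool_pos: [0.5212, 0.0896, 0.1954]
ee_rot: [3.137, -0.44, 0.05]
ft_force: [0.2, -0.6, -0.7]
grip_width: -0.0
gripper_force: 0.0
```

>>> {"fn": "apply_moves", "kwargs": {"plan": [[0,0,0,0,0,0,0],[0,0,0,0,0,0,0]]}}

```text
time: 2.4
tool_pos: [0.5205, 0.0883, 0.1947]
ee_rot: [3.136, -0.433, 0.049]
ft_force: [-0.1, 0.1, 0.1]
grip_width: -0.0002
gripper_force: 0.0
```

```bash
cat >> h.py <<'E'
def rep(k):
    s=ctrl.state();r=np.array(s["tool_pos"])-POD[k];Rm=R.from_euler("xyz",s["ee_rot"])
    tip=Rm.apply([0,0,.073])+r;h=tip@N;lat=tip-h*N
    print("t",s["time"],"h_tip mm",round(h*1e3,2),"lat",(lat*1e3).round(1),"z.n",round(float(-Rm.apply([0,0,1])@N),4),"F.n",round(float(s["ft_force"]@N),2),s["ft_force"].round(1),"w",round(s["grip_width"],4))
E
python3 - <<'E'
from h import *
rep("blue");s=ctrl.state();w=snapshot("wrist");w["pose"]=(s["tool_pos"],s["ee_rot"]);pickle.dump(w,open("w2.pkl","wb"))
cv2.imwrite("pics/w2.png",w["img"][:,:,::-1])
rows(tcp("blue",.045),Rt(YAW,np.radians(25)),3)
E
```

```text
t 2.4 h_tip mm 59.22 lat [ -0.1 -11.   -0.2] z.n 1.0 F.n 0.14 [-0.1  0.1  0.1] w -0.0002
[-0.01, -0.01, 0.24, -0.06, -0.38, 0.5, 0.0]
[-0.01, -0.01, 0.24, -0.06, -0.38, 0.5, 0.0]
[-0.01, -0.01, 0.24, -0.06, -0.38, 0.5, 0.0]
```

View pics/w2.png

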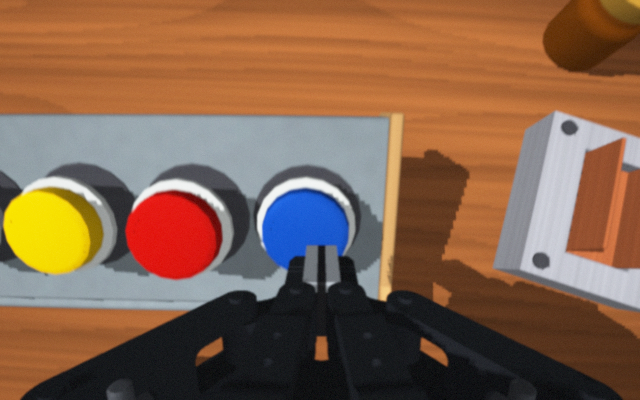

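The blue cap is centred near (305,230), red at (174,234) and yellow at (54,230), and the closed fingertips sit at (321,255). The tip is about 11 mm to the right of the blue key's axis, so I'll correct that while lowering.

>>> {"fn": "apply_moves", "kwargs": {"plan": [[0,0,0.2,-0.1,-0.4,0.3,0],[0,0,0.2,0,-0.4,0.5,0],[0,0,0.3,0,-0.3,0.5,0],[0,0,0,0,0,0,0],[0,0,0,0,0,0,0]]}}

```text
time: 2.95
tool_pos: [0.5264, 0.0908, 0.1832]
ee_rot: [-3.139, -0.436, 0.05]
ft_force: [-1.1, 0.1, 0.6]
grip_width: 0.0
gripper_force: 0.0
```

```bash
python3 -c "
from h import *
rep('blue')
w=load('w2')
for k,hu,bx in(('blue',110,(240,160,370,260)),('red',0,(110,170,250,300)),('yellow',24,(0,170,120,300))):
    c,n=blob(w,hu,bx);
    # cap centre: choose h,lateral along axis
    o,v=rays(w,c,w['pose']);v=v[0];P=np.array(POD[k])
    A=np.c_[N,-v];x=np.linalg.lstsq(A,o-P,rcond=None)[0];print(k,c,n,'h',x[0],'miss',P+x[0]*N-(o+x[1]*v), 'r',x[1]*np.sqrt(n/np.pi)/w['K'][0,0])
"
```

```text
t 2.95 h_tip mm 46.23 lat [ 0.4 -8.   0.1] z.n 0.9999 F.n 0.97 [-1.1  0.1  0.6] w 0.0
blue [303.38368644 224.18580508] 4720 h 0.004684753055561469 miss [-2.01374912e-05 -1.95636552e-04 -1.24855214e-05] r 0.02415022311199358
red [173.32944345 234.43461999] 6684 h 0.03005196019091268 miss [-0.00193998 -0.0018888  -0.00093401] r 0.027626025495448212
yellow [ 52.14817562 229.71432809] 6742 h 0.0276332871351425 miss [-0.00275696 -0.00144287 -0.00130767] r 0.03301583447554013
```

```bash
python3 -c "
from h import *
s=ctrl.state();print(s['q'].round(3),s['qd'].round(3),s['tool_pos'],s['ee_rot'],s['joint_efforts'].round(2))
"
```

```text
[ 4.900e-02  1.800e-02 -6.800e-01  4.370e-01  3.000e-03  3.141e+00] [ 0.005 -0.004 -0.001  0.001 -0.    -0.001] [0.52644146 0.09079805 0.18315623] [-3.13927955 -0.43569715  0.04971223] [ -0.1  -27.85  27.    -2.9    0.    -0.  ]
```

>>> {"fn": "apply_moves", "kwargs": {"plan": [[0,0,0,0,-0.4,0,0],[0,0,0,0,0,0,0]]}}

```text
time: 3.15
tool_pos: [0.5263, 0.093, 0.1835]
ee_rot: [-3.139, -0.436, 0.054]
ft_force: [0.6, 0.1, -0.3]
grip_width: -0.0003
gripper_force: 0.0
```

```bash
python3 -c "
from h import *
s=ctrl.state();print(s['q'].round(3),s['qd'].round(3),s['tool_pos'],s['ee_rot']);rep('blue')
"
```

```text
[ 5.300e-02  1.800e-02 -6.790e-01  4.370e-01  3.000e-03  3.141e+00] [-0.    -0.003 -0.002 -0.    -0.004 -0.001] [0.52626237 0.09303724 0.18351103] [-3.13888744 -0.43640738  0.05377596]
t 3.15 h_tip mm 46.6 lat [ 0.4 -5.6  0.1] z.n 0.9999 F.n -0.53 [ 0.6  0.1 -0.3] w -0.0003
```

Joint 6 has reached its range limit, which explains the shortfall. I'll half-turn the tool about its own axis, since the grasp and press are the same either way.

>>> {"fn": "apply_moves", "kwargs": {"plan": [[0,0,-8.5,0,0,0,0],[0,0,-8.5,0,0,0,0],[0,0,-8.5,0,0,0,0],[0,0,-8.5,0,0,0,0],[0,0,-8.5,0,0,0,0]]}}

```text
time: 3.65
tool_pos: [0.5262, 0.093, 0.1836]
ee_rot: [2.836, -0.317, 0.851]
ft_force: [0.8, 0.9, -0.2]
grip_width: 0.0003
gripper_force: 0.0
```

>>> {"fn": "apply_moves", "kwargs": {"plan": [[0,0,-8.5,0,0,0,0],[0,0,-8.5,0,0,0,0],[0,0,-8.5,0,0,0,0],[0,0,-8.5,0,0,0,0],[0,0,-8.5,0,0,0,0]]}}

```text
time: 4.15
tool_pos: [0.5262, 0.093, 0.1836]
ee_rot: [2.706, -0.037, 1.552]
ft_force: [0.9, -0.8, -0.1]
grip_width: -0.0001
gripper_force: 0.0
```

>>> {"fn": "apply_moves", "kwargs": {"plan": [[0,0,-8.5,0,0,0,0],[0,0,-8.5,0,0,0,0],[0,0,-8.5,0,0,0,0],[0,0,-8.5,0,0,0,0],[0,0,-8.5,0,0,0,0]]}}

```text
time: 4.65
tool_pos: [0.5262, 0.093, 0.1836]
ee_rot: [2.787, 0.261, 2.239]
ft_force: [0.2, 0.2, -0.0]
grip_width: 0.0003
gripper_force: 0.0
```

>>> {"fn": "apply_moves", "kwargs": {"plan": [[0,0,-8.5,0,0,0,0],[0,0,-8.5,0,0,0,0],[0,0,-8.5,0,0,0,0],[0,0,-8.5,0,0,0,0],[0,0,-8.5,0,0,0,0]]}}

```text
time: 5.15
tool_pos: [0.5262, 0.093, 0.1836]
ee_rot: [3.061, 0.43, 3.01]
ft_force: [0.2, 0.3, -0.6]
grip_width: -0.0
gripper_force: 0.0
```

>>> {"fn": "apply_moves", "kwargs": {"plan": [[0,0,-8.5,0,0,0,0],[0,0,0,0,0,0,0]]}}

```text
time: 5.35
tool_pos: [0.5262, 0.093, 0.1836]
ee_rot: [3.127, 0.436, -3.117]
ft_force: [-0.8, -0.1, -0.2]
grip_width: -0.0
gripper_force: 0.0
```

```bash
cat >> h.py <<'E'
def Rf(yaw,p=0): return Rt(yaw,p)*R.from_euler("z",np.pi)
E
python3 -c "
from h import *
s=ctrl.state();print(s['q'].round(3),s['tool_pos'],s['ee_rot']);rep('blue')
rows(tcp('blue',.043),Rf(YAW,np.radians(25)),2)
a,b,w=load('scene0'),load('side0'),load('w2')
# triangulate caps from 3 views incl. w2 for red, yellow
for k,pa,pb,pw in(('red',(385,153.1),(266.7,247.2),(173.3,234.4)),('yellow',(401,144.5),(252.4,263.7),(52.1,229.7))):
    o=[rays(a,pa),rays(b,pb),rays(w,pw,w['pose'])];print(k,tri([(x[0],x[1][0]) for x in o]))
"
```

```text
[ 0.053  0.018 -0.679  0.437  0.003  0.025] [0.52623297 0.09297048 0.18356518] [ 3.12675769  0.43635319 -3.11696277]
t 5.35 h_tip mm 46.66 lat [ 0.5 -5.7  0.1] z.n 0.9999 F.n 0.18 [-0.8 -0.1 -0.2] w -0.0
[0.31, 0.0, -0.24, 0.02, 0.32, 0.19, 0.0]
[0.31, 0.0, -0.24, 0.02, 0.33, 0.18, 0.0]
red (array([0.56026458, 0.16928576, 0.10702625]), [np.float64(0.001310440181837179), np.float64(0.001346671966609497), np.float64(0.00228959972337294)])
yellow (array([0.55918907, 0.23890576, 0.1042052 ]), [np.float64(0.0014094942186038773), np.float64(0.0017115882668662583), np.float64(0.0026570268359778996)])
```

>>> {"fn": "apply_moves", "kwargs": {"plan": [[0.3,0,-0.2,0,0.3,0.2,0],[0.3,0,-0.2,0,0.3,0.4,0],[0,0,0,0,0,0,0]]}}

```text
time: 5.65
tool_pos: [0.5284, 0.0995, 0.1774]
ee_rot: [3.14, 0.435, -3.11]
ft_force: [-0.4, 0.2, -0.1]
grip_width: -0.0002
gripper_force: 0.0
```

>>> {"fn": "apply_moves", "kwargs": {"plan": [[0,0,0,0,0,0.3,0],[0,0,0,0,0,0,0]]}}

```text
time: 5.85
tool_pos: [0.5297, 0.099, 0.1748]
ee_rot: [3.14, 0.435, -3.11]
ft_force: [-0.5, -0.3, -0.3]
grip_width: 0.0
gripper_force: 0.0
```

>>> {"fn": "apply_moves", "kwargs": {"plan": [[0,0,0,0,0,0.3,0],[0,0,0,0,0,0,0]]}}

```text
time: 6.05
tool_pos: [0.5311, 0.0989, 0.1722]
ee_rot: [3.141, 0.436, -3.11]
ft_force: [0.0, -0.3, -0.3]
grip_width: -0.0
gripper_force: 0.0
```

```bash
python3 -c "
from h import *
rep('blue')"
```

```text
t 6.05 h_tip mm 34.25 lat [ 0.  -0.7 -0. ] z.n 1.0 F.n -0.25 [ 0.  -0.3 -0.3] w -0.0
```

>>> {"fn": "apply_moves", "kwargs": {"plan": [[0,0,0,0,0,0.3,0],[0,0,0,0,0,0,0]]}}

```text
time: 6.25
tool_pos: [0.5323, 0.099, 0.1695]
ee_rot: [3.141, 0.436, -3.109]
ft_force: [0.0, -0.7, -0.6]
grip_width: -0.0
gripper_force: 0.0
```

>>> {"fn": "apply_moves", "kwargs": {"plan": [[0,0,0,0,0,0.2,0],[0,0,0,0,0,0,0]]}}

```text
time: 6.45
tool_pos: [0.5333, 0.0991, 0.168]
ee_rot: [3.141, 0.436, -3.109]
ft_force: [-1.4, 0.4, 1.6]
grip_width: -0.0001
gripper_force: 0.7
```

>>> {"fn": "apply_moves", "kwargs": {"plan": [[0,0,0,0,0,0.2,0],[0,0,0,0,0,0,0]]}}

```text
time: 6.65
tool_pos: [0.5342, 0.0991, 0.1663]
ee_rot: [3.141, 0.436, -3.109]
ft_force: [-1.1, 0.7, 0.9]
grip_width: 0.0002
gripper_force: 1.1
```

```bash
python3 -c "
from h import *
rep('blue')"
```

```text
t 6.65 h_tip mm 27.54 lat [ 0.3 -0.6  0.1] z.n 1.0 F.n 1.33 [-1.1  0.7  0.9] w 0.0002
```

>>> {"fn": "apply_moves", "kwargs": {"plan": [[0,0,0,0,0,0.2,0],[0,0,0,0,0,0,0]]}}

```text
time: 6.85
tool_pos: [0.535, 0.0992, 0.1644]
ee_rot: [3.141, 0.436, -3.109]
ft_force: [-1.9, 0.1, 2.2]
grip_width: -0.0003
gripper_force: 1.4
```

>>> {"fn": "apply_moves", "kwargs": {"plan": [[0,0,0,0,0,0.2,0],[0,0,0,0,0,0,0]]}}

```text
time: 7.05
tool_pos: [0.5359, 0.0992, 0.1626]
ee_rot: [3.141, 0.436, -3.109]
ft_force: [-2.1, -1.3, 3.3]
grip_width: -0.0001
gripper_force: 1.8
```

>>> {"fn": "apply_moves", "kwargs": {"plan": [[0,0,0,0,0,0.2,0],[0,0,0,0,0,0,0]]}}

```text
time: 7.25
tool_pos: [0.5367, 0.0992, 0.1608]
ee_rot: [3.141, 0.436, -3.109]
ft_force: [-1.9, -0.8, 3.1]
grip_width: 0.0001
gripper_force: 2.1
```

```bash
python3 -c "
from h import *
rep('blue')"
```

```text
t 7.25 h_tip mm 21.47 lat [ 0.3 -0.6  0.1] z.n 1.0 F.n 3.66 [-1.9 -0.8  3.1] w 0.0001
```

>>> {"fn": "apply_moves", "kwargs": {"plan": [[0,0,0,0,0,0.1,0],[0,0,0,0,0,0,0]]}}

```text
time: 7.45
tool_pos: [0.5371, 0.0992, 0.1599]
ee_rot: [3.14, 0.436, -3.109]
ft_force: [-2.8, -0.2, 3.9]
grip_width: -0.0
gripper_force: 2.3
```

>>> {"fn": "apply_moves", "kwargs": {"plan": [[0,0,0,0,0,0.1,0],[0,0,0,0,0,0,0]]}}

```text
time: 7.65
tool_pos: [0.5374, 0.0993, 0.1596]
ee_rot: [3.141, 0.436, -3.109]
ft_force: [-6.1, -1.1, 9.1]
grip_width: -0.0002
gripper_force: 5.8
```

```bash
python3 -c "
from h import *
rep('blue')"
```

```text
t 7.65 h_tip mm 20.1 lat [ 0.4 -0.6  0.2] z.n 1.0 F.n 10.83 [-6.1 -1.1  9.1] w -0.0002
```

>>> {"fn": "apply_moves", "kwargs": {"plan": [[0,0,0,0,0,0,0],[0,0,0,0,0,0,0],[0,0,0,0,0,0,0],[0,0,0,0,0,0,0],[0,0,0,0,0,0,0]]}}

```text
time: 8.15
tool_pos: [0.5373, 0.0993, 0.1595]
ee_rot: [3.141, 0.436, -3.109]
ft_force: [-6.4, -0.5, 8.7]
grip_width: 0.0001
gripper_force: 5.8
```

>>> {"fn": "apply_moves", "kwargs": {"plan": [[0,0,0,0,0,-2,0],[0,0,0,0,0,-2,0],[0,0,0,0,0,0,0]]}}

```text
time: 8.45
tool_pos: [0.5215, 0.0989, 0.1973]
ee_rot: [3.14, 0.44, -3.109]
ft_force: [0.8, -0.6, 1.0]
grip_width: 0.0001
gripper_force: 0.0
```

```bash
python3 -c "
from h import *
rep('blue');rows(tcp('yellow',.06),Rf(YAW,np.radians(25)),4);print(ctrl.state()['q'].round(3))"
```

```text
t 8.45 h_tip mm 60.99 lat [ 2.1 -0.3  1. ] z.n 1.0 F.n 0.59 [ 0.8 -0.6  1. ] w 0.0001
[0.01, 0.06, -0.02, 0.07, 3.49, 0.02, 0.0]
[0.01, 0.06, -0.02, 0.07, 3.49, 0.02, 0.0]
[0.01, 0.06, -0.02, 0.07, 3.49, 0.02, 0.0]
[0.01, 0.06, -0.02, 0.07, 3.49, 0.02, 0.0]
[ 0.072 -0.008 -0.671  0.468 -0.015  0.036]
```

>>> {"fn": "apply_moves", "kwargs": {"plan": [[0,0,0,0.1,3.5,0,0],[0,0,0,0.1,3.5,0,0],[0,0,0,0.1,3.5,0,0],[0,0,0,0,3.5,0,0],[0,0,0,0,0,0,0]]}}

```text
time: 8.95
tool_pos: [0.5135, 0.242, 0.1933]
ee_rot: [3.139, 0.436, -3.105]
ft_force: [0.7, -0.1, -0.2]
grip_width: 0.0002
gripper_force: 0.0
```

```bash
python3 -c "
from h import *
rep('yellow');rows(tcp('yellow',.042),Rf(YAW,np.radians(25)),2);print(ctrl.state()['q'].round(3))"
```

```text
t 8.95 h_tip mm 58.45 lat [-1.9  3.9 -0.8] z.n 1.0 F.n -0.45 [ 0.7 -0.1 -0.2] w 0.0002
[0.11, -0.0, 0.07, -0.1, -0.19, 0.82, 0.0]
[0.11, -0.0, 0.07, -0.1, -0.19, 0.82, 0.0]
[ 0.381  0.08  -0.585  0.491 -0.141  0.314]
```

>>> {"fn": "apply_moves", "kwargs": {"plan": [[0,0,0,-0.1,-0.2,0.8,0],[0,0,0,-0.1,-0.1,0.8,0],[0,0,0,0,0,0,0]]}}

```text
time: 9.25
tool_pos: [0.5215, 0.2341, 0.1782]
ee_rot: [-3.141, 0.433, -3.111]
ft_force: [-0.5, -0.3, -0.5]
grip_width: 0.0002
gripper_force: 0.0
```

>>> {"fn": "apply_moves", "kwargs": {"plan": [[0,0,0,0,0,0.3,0],[0,0,0,0,0,0,0]]}}

```text
time: 9.45
tool_pos: [0.5232, 0.2349, 0.1772]
ee_rot: [3.141, 0.435, -3.111]
ft_force: [-0.4, 0.1, 0.1]
grip_width: -0.0
gripper_force: 0.0
```

>>> {"fn": "apply_moves", "kwargs": {"plan": [[0,0,0,0,0,0.3,0],[0,0,0,0,0,0,0]]}}

```text
time: 9.65
tool_pos: [0.5245, 0.2356, 0.1749]
ee_rot: [3.141, 0.436, -3.11]
ft_force: [-0.4, 0.5, -0.8]
grip_width: 0.0001
gripper_force: 0.0
```

```bash
python3 -c "
from h import *
rep('yellow')"
```

```text
t 9.65 h_tip mm 37.18 lat [ 0.2 -3.1  0. ] z.n 1.0 F.n -0.51 [-0.4  0.5 -0.8] w 0.0001
```

>>> {"fn": "apply_moves", "kwargs": {"plan": [[0,0,0,0,0.2,0.2,0],[0,0,0,0,0,0,0]]}}

```text
time: 9.85
tool_pos: [0.5253, 0.2382, 0.1732]
ee_rot: [3.14, 0.436, -3.109]
ft_force: [-0.0, 0.1, 1.0]
grip_width: 0.0001
gripper_force: 0.0
```

>>> {"fn": "apply_moves", "kwargs": {"plan": [[0,0,0,0,0,0.2,0],[0,0,0,0,0,0,0]]}}

```text
time: 10.05
tool_pos: [0.5261, 0.2381, 0.1715]
ee_rot: [3.14, 0.436, -3.109]
ft_force: [-1.4, 0.4, 1.6]
grip_width: 0.0001
gripper_force: 0.9
```

>>> {"fn": "apply_moves", "kwargs": {"plan": [[0,0,0,0,0,0.3,0],[0,0,0,0,0,0,0]]}}

```text
time: 10.25
tool_pos: [0.5274, 0.2382, 0.1686]
ee_rot: [3.14, 0.436, -3.109]
ft_force: [-1.7, 0.9, 2.7]
grip_width: -0.0004
gripper_force: 1.5
```

```bash
python3 -c "
from h import *
rep('yellow')"
```

```text
t 10.25 h_tip mm 30.25 lat [ 0.1 -0.6  0.1] z.n 1.0 F.n 3.12 [-1.7  0.9  2.7] w -0.0004
```

>>> {"fn": "apply_moves", "kwargs": {"plan": [[0,0,0,0,0,0.3,0],[0,0,0,0,0,0,0]]}}

```text
time: 10.45
tool_pos: [0.5288, 0.2382, 0.1659]
ee_rot: [3.14, 0.436, -3.109]
ft_force: [-1.7, 0.7, 2.8]
grip_width: -0.0003
gripper_force: 2.0
```

>>> {"fn": "apply_moves", "kwargs": {"plan": [[0,0,0,0,0,0.1,0],[0,0,0,0,0,0,0]]}}

```text
time: 10.65
tool_pos: [0.5291, 0.2382, 0.1651]
ee_rot: [3.14, 0.436, -3.109]
ft_force: [-3.3, 0.5, 2.9]
grip_width: -0.0001
gripper_force: 2.2
```

>>> {"fn": "apply_moves", "kwargs": {"plan": [[0,0,0,0,0,0.1,0],[0,0,0,0,0,0,0]]}}

```text
time: 10.85
tool_pos: [0.5295, 0.2382, 0.1642]
ee_rot: [3.14, 0.436, -3.109]
ft_force: [-2.5, 2.6, 4.6]
grip_width: 0.0
gripper_force: 2.3
```

```bash
python3 -c "
from h import *
rep('yellow')"
```

```text
t 10.85 h_tip mm 25.35 lat [ 0.2 -0.6  0.1] z.n 1.0 F.n 5.15 [-2.5  2.6  4.6] w 0.0
```

One more 1 mm step should reach the stop. Then I'll hold and retract.

>>> {"fn": "apply_moves", "kwargs": {"plan": [[0,0,0,0,0,0.1,0],[0,0,0,0,0,0,0]]}}

```text
time: 11.05
tool_pos: [0.5298, 0.2382, 0.164]
ee_rot: [3.14, 0.436, -3.109]
ft_force: [-7.3, -0.4, 10.1]
grip_width: 0.0001
gripper_force: 6.2
```

```bash
python3 -c "
from h import *
rep('yellow')"
```

```text
t 11.05 h_tip mm 25.05 lat [ 0.3 -0.6  0.1] z.n 1.0 F.n 12.28 [-7.3 -0.4 10.1] w 0.0001
```

>>> {"fn": "apply_moves", "kwargs": {"plan": [[0,0,0,0,0,0,0],[0,0,0,0,0,0,0],[0,0,0,0,0,0,0],[0,0,0,0,0,0,0],[0,0,0,0,0,0,0]]}}

```text
time: 11.55
tool_pos: [0.5298, 0.2382, 0.164]
ee_rot: [3.14, 0.437, -3.109]
ft_force: [-7.8, 0.2, 9.6]
grip_width: -0.0001
gripper_force: 6.1
```

>>> {"fn": "apply_moves", "kwargs": {"plan": [[0,0,0,0,0,-1.5,0],[0,0,0,0,0,-2,0],[0,0,0,0,0,0,0]]}}

```text
time: 11.85
tool_pos: [0.516, 0.2377, 0.1969]
ee_rot: [3.14, 0.44, -3.11]
ft_force: [0.2, 0.6, -0.4]
grip_width: 0.0
gripper_force: 0.0
```

>>> {"fn": "apply_moves", "kwargs": {"plan": [[0,0,0,0,2.3,0,0],[0,0,0,0,2.4,0,0],[0,0,0,0,2.4,0,0],[0,0,0,0,0,0,0],[0,0,0,0,0,0,0]]}}

```text
time: 12.35
tool_pos: [0.5126, 0.3083, 0.1938]
ee_rot: [-3.141, 0.435, -3.108]
ft_force: [-0.4, 0.1, 0.4]
grip_width: 0.0001
gripper_force: 0.0
```

```bash
python3 -c "
from h import *
rep('green');rows(tcp('green',.042),Rf(YAW,np.radians(25)),2);print(ctrl.state()['q'].round(3))"
```

```text
t 12.35 h_tip mm 58.63 lat [-1.2  0.  -0.6] z.n 1.0 F.n 0.51 [-0.4  0.1  0.4] w 0.0001
[-0.03, -0.04, -0.02, -0.06, -0.01, 0.83, 0.0]
[-0.03, -0.04, -0.02, -0.06, -0.01, 0.83, 0.0]
[ 0.504  0.143 -0.509  0.527 -0.193  0.432]
```

>>> {"fn": "apply_moves", "kwargs": {"plan": [[0,0,0,-0.1,0,0.8,0],[0,0,0,0,0,0.8,0],[0,0,0,0,0,0,0]]}}

```text
time: 12.65
tool_pos: [0.5201, 0.3074, 0.1789]
ee_rot: [-3.141, 0.433, -3.11]
ft_force: [-0.3, -0.2, -0.3]
grip_width: 0.0001
gripper_force: 0.0
```

>>> {"fn": "apply_moves", "kwargs": {"plan": [[0,0,0,0,0,0.3,0],[0,0,0,0,0,0,0]]}}

```text
time: 12.85
tool_pos: [0.5217, 0.3084, 0.1778]
ee_rot: [3.141, 0.436, -3.11]
ft_force: [0.6, 0.3, 0.4]
grip_width: -0.0001
gripper_force: 0.0
```

>>> {"fn": "apply_moves", "kwargs": {"plan": [[0,0,0,0,0,0.3,0],[0,0,0,0,0,0,0]]}}

```text
time: 13.05
tool_pos: [0.523, 0.3088, 0.1754]
ee_rot: [3.141, 0.436, -3.109]
ft_force: [-0.3, 0.4, -0.2]
grip_width: 0.0
gripper_force: 0.0
```

>>> {"fn": "apply_moves", "kwargs": {"plan": [[0,0,0,0,0,0.2,0],[0,0,0,0,0,0,0]]}}

```text
time: 13.25
tool_pos: [0.5239, 0.3089, 0.1738]
ee_rot: [3.141, 0.436, -3.109]
ft_force: [-0.6, 0.9, 1.5]
grip_width: 0.0003
gripper_force: 0.9
```

```bash
python3 -c "
from h import *
rep('green')"
```

```text
t 13.25 h_tip mm 35.76 lat [0.5 0.4 0.2] z.n 1.0 F.n 1.57 [-0.6  0.9  1.5] w 0.0003
```

>>> {"fn": "apply_moves", "kwargs": {"plan": [[0,0,0,0,0,0.3,0],[0,0,0,0,0,0,0]]}}

```text
time: 13.45
tool_pos: [0.5251, 0.309, 0.171]
ee_rot: [3.141, 0.436, -3.109]
ft_force: [-1.8, -0.1, 2.5]
grip_width: 0.0001
gripper_force: 1.4
```

>>> {"fn": "apply_moves", "kwargs": {"plan": [[0,0,0,0,0,0.3,0],[0,0,0,0,0,0,0]]}}

```text
time: 13.65
tool_pos: [0.5265, 0.3091, 0.1682]
ee_rot: [3.14, 0.436, -3.109]
ft_force: [-1.7, -0.8, 4.0]
grip_width: -0.0002
gripper_force: 2.0
```

>>> {"fn": "apply_moves", "kwargs": {"plan": [[0,0,0,0,0,0.2,0],[0,0,0,0,0,0,0]]}}

```text
time: 13.85
tool_pos: [0.5273, 0.3091, 0.1664]
ee_rot: [3.14, 0.436, -3.109]
ft_force: [-2.5, -1.1, 3.4]
grip_width: 0.0
gripper_force: 2.3
```

>>> {"fn": "apply_moves", "kwargs": {"plan": [[0,0,0,0,0,0.1,0],[0,0,0,0,0,0,0]]}}

```text
time: 14.05
tool_pos: [0.5276, 0.3091, 0.1661]
ee_rot: [3.14, 0.436, -3.109]
ft_force: [-5.2, -1.4, 7.2]
grip_width: 0.0001
gripper_force: 4.8
```

```bash
python3 -c "
from h import *
rep('green')"
```

```text
t 14.05 h_tip mm 27.23 lat [0.6 0.5 0.3] z.n 1.0 F.n 8.74 [-5.2 -1.4  7.2] w 0.0001
```

>>> {"fn": "apply_moves", "kwargs": {"plan": [[0,0,0,0,0,0,0],[0,0,0,0,0,0,0],[0,0,0,0,0,0,0],[0,0,0,0,0,0,0],[0,0,0,0,0,0,0]]}}

```text
time: 14.55
tool_pos: [0.5275, 0.3091, 0.1661]
ee_rot: [3.14, 0.436, -3.109]
ft_force: [-5.8, -1.2, 8.3]
grip_width: -0.0002
gripper_force: 4.8
```

>>> {"fn": "apply_moves", "kwargs": {"plan": [[0,0,0,0,0,-2,0],[0,0,0,0,0,-3,0],[0,0,0,0,0,-3,0],[0,0,0,0,0,-2,0],[0,0,0,0,0,0,0]]}}

```text
time: 15.05
tool_pos: [0.4865, 0.3086, 0.2595]
ee_rot: [3.137, 0.442, -3.11]
ft_force: [0.7, -0.1, 0.0]
grip_width: -0.0001
gripper_force: 0.0
```

```bash
python3 -c "
from h import *
rep('green');rows([.599,-.126,.26],Rf(-.285),11,8)"
```

```text
t 15.05 h_tip mm 129.17 lat [2.9 1.7 1.4] z.n 1.0 F.n -0.28 [ 0.7 -0.1  0. ] w -0.0001
[0.39, 2.28, 1.63, -0.81, -3.98, 0.36, 8.0]
[0.39, 2.28, 1.63, -0.94, -3.96, 0.35, 8.0]
[0.39, 2.28, 1.63, -1.07, -3.92, 0.34, 8.0]
[0.39, 2.28, 1.63, -1.19, -3.89, 0.32, 8.0]
[0.39, 2.28, 1.63, -1.31, -3.85, 0.3, 8.0]
[0.39, 2.28, 1.63, -1.43, -3.81, 0.27, 8.0]
[0.39, 2.28, 1.63, -1.55, -3.77, 0.24, 8.0]
[0.39, 2.28, 1.63, -1.67, -3.72, 0.2, 8.0]
[0.39, 2.28, 1.63, -1.78, -3.67, 0.15, 8.0]
[0.39, 2.28, 1.63, -1.89, -3.62, 0.11, 8.0]
[0.39, 2.28, 1.63, -1.99, -3.56, 0.05, 8.0]
```

>>> {"fn": "apply_moves", "kwargs": {"plan": [[0.4,2.3,1.6,-0.8,-4.0,0.4,8],[0.4,2.3,1.6,-0.9,-4.0,0.3,8],[0.4,2.3,1.6,-1.1,-3.9,0.3,8],[0.4,2.3,1.6,-1.2,-3.9,0.3,8],[0.4,2.3,1.6,-1.3,-3.9,0.3,8]]}}

```text
time: 15.55
tool_pos: [0.5362, 0.1074, 0.256]
ee_rot: [3.127, 0.231, 3.027]
ft_force: [0.1, -0.5, -0.7]
grip_width: 0.0724
gripper_force: 0.0
```

>>> {"fn": "apply_moves", "kwargs": {"plan": [[0.4,2.3,1.6,-1.4,-3.8,0.3,8],[0.4,2.3,1.6,-1.6,-3.8,0.2,8],[0.4,2.3,1.6,-1.7,-3.7,0.2,8],[0.4,2.3,1.6,-1.8,-3.7,0.2,8],[0.4,2.3,1.6,-1.9,-3.6,0.1,8]]}}

```text
time: 16.05
tool_pos: [0.5886, -0.0907, 0.2562]
ee_rot: [-3.14, 0.029, 2.887]
ft_force: [0.1, 1.1, -0.4]
grip_width: 0.08
gripper_force: 0.0
```

>>> {"fn": "apply_moves", "kwargs": {"plan": [[0.4,2.3,1.6,-2.0,-3.6,0,8],[0,0,0,0,0,0,8],[0,0,0,0,0,0,8]]}}

```text
time: 16.35
tool_pos: [0.5989, -0.1296, 0.2567]
ee_rot: [-3.133, -0.01, 2.858]
ft_force: [0.3, -0.3, 0.4]
grip_width: 0.0801
gripper_force: 0.0
```

Run:
```python
from h import *
s=ctrl.state();w=snapshot("wrist");w["pose"]=(s["tool_pos"],s["ee_rot"]);pickle.dump(w,open("w3.pkl","wb"))
print(s["time"],s["tool_pos"],s["ee_rot"],s["q"].round(2),s["grip_width"])
uv=proj(w,[[.599,-.126,.072]],w["pose"])[0];print(uv)
im=w["img"];cv2.imwrite("pics/w3.png",im[:,:,::-1])
d=snapshot("side");pickle.dump(d,open("side1.pkl","wb"))
```

```text
16.35 [ 0.59887395 -0.12962379  0.25665946] [-3.13341752 -0.01035633  2.85830513] [-0.32  0.29 -0.11  1.18 -0.01 -0.03] 0.08010633602160414
[327.27886998 202.09123658]
```

View pics/w3.png

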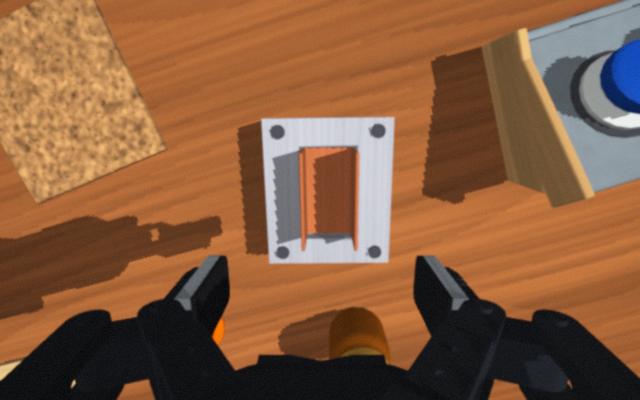

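The die is centred at (328,191), with corners (263,118), (393,118), (388,263) and (268,263). The cuff wall tops run (300,148)-(303,251) and (358,148)-(356,251). The jar lies behind the gripper at (360,335).

Run:
```python
from h import *
w=load("w3")
q=plane(w,[(300,148),(303,251),(358,148),(356,251)],.072,w["pose"]);print(q.round(4),q.mean(0).round(4),[np.linalg.norm(q[0]-q[1]),np.linalg.norm(q[0]-q[2])])
print(np.degrees([np.arctan2(*(q[1]-q[0])[[1,0]]),np.arctan2(*(q[3]-q[2])[[1,0]])]))
q=plane(w,[(263,118),(393,118),(388,263),(268,263)],.04,w["pose"]);e=np.roll(q,-1,0)-q;print(q.mean(0),np.linalg.norm(e,axis=1),np.degrees(np.arctan2(e[:,1],e[:,0])))
# height check: cuff wall-top ends in w1 & w3  (far/near corners)
w1=load("w1");pr=lambda d,p:(lambda r:(r[0],r[1][0]))(rays(d,p,d["pose"]))
# w3 (303,251)=outer x+? compare each pairing
for pa in((344,17),(318,112),(397,35),(365,127)):
    print(pa,[tri([pr(w1,pa),pr(w,pb)])[0].round(3).tolist()+[round(tri([pr(w1,pa),pr(w,pb)])[1][0],4)] for pb in((300,148),(303,251),(358,148),(356,251))])
```

```text
[[ 0.5528 -0.1342  0.072 ]
 [ 0.6332 -0.1564  0.072 ]
 [ 0.5649 -0.0922  0.072 ]
 [ 0.6452 -0.1148  0.072 ]] [ 0.599  -0.1244  0.072 ] [np.float64(0.08349674503194096), np.float64(0.04374896972702647)]
[-15.44224484 -15.71689259]
[ 0.60059405 -0.12552522  0.04      ] [0.10804444 0.13053697 0.11162309 0.13085697] [  73.81503391  -15.12224004 -106.01181274  163.30840223]
(344, 17) [[0.517, -0.086, 0.584, np.float64(0.0008)], [0.602, -0.122, 0.188, np.float64(0.0185)], [0.533, -0.106, 0.458, np.float64(0.0193)], [0.64, -0.115, 0.084, np.float64(0.0)]]
(318, 112) [[0.554, -0.106, 0.262, np.float64(0.0175)], [0.562, -0.108, 0.272, np.float64(0.0133)], [0.567, -0.093, 0.062, np.float64(0.0018)], [0.568, -0.104, 0.253, np.float64(0.0077)]]
(397, 35) [[0.532, -0.082, 0.505, np.float64(0.0151)], [0.625, -0.154, 0.093, np.float64(0.0012)], [0.551, -0.106, 0.359, np.float64(0.0208)], [0.593, -0.121, 0.212, np.float64(0.0118)]]
(365, 127) [[0.554, -0.137, 0.055, np.float64(0.0012)], [0.563, -0.118, 0.257, np.float64(0.0054)], [0.554, -0.11, 0.229, np.float64(0.01)], [0.563, -0.112, 0.262, np.float64(0.0001)]]
```

```bash
python3 -c "
from h import *
print(ctrl.state()['tool_pos'],ctrl.state()['ee_rot']);rows([.600,-.125,.14],Rf(-.276),4,8)"
```

```text
[ 0.59815243 -0.1278268   0.25742746] [-3.13330315 -0.01013404  2.8607665 ]
[-0.12, -0.15, -0.07, -0.05, 0.11, 2.93, 8.0]
[-0.12, -0.15, -0.07, -0.05, 0.1, 2.93, 8.0]
[-0.12, -0.15, -0.07, -0.04, 0.09, 2.94, 8.0]
[-0.12, -0.15, -0.07, -0.03, 0.09, 2.94, 8.0]
```

>>> {"fn": "apply_moves", "kwargs": {"plan": [[-0.1,-0.2,0,0,0.1,2.9,8],[-0.1,-0.2,0,0,0.1,2.9,8],[-0.1,-0.1,0,0,0.1,2.9,8],[-0.1,-0.1,0,0,0,2.9,8],[0,0,0,0,0,0,8]]}}

```text
time: 16.95
tool_pos: [0.595, -0.1234, 0.1383]
ee_rot: [-3.14, -0.007, 2.863]
ft_force: [-0.9, 0.9, -0.2]
grip_width: 0.08
gripper_force: 0.0
```

Run:
```python
from h import *
rows([.600,-.125,.118],Rf(-.276),2,8)
s=ctrl.state();print(s['tool_pos'],s['ee_rot'])
w=snapshot("wrist");w["pose"]=(s["tool_pos"],s["ee_rot"]);pickle.dump(w,open("w4.pkl","wb"));cv2.imwrite("pics/w4.png",w["img"][:,:,::-1])
```

```text
[-0.04, -0.2, -0.09, -0.27, -0.0, 1.01, 8.0]
[-0.04, -0.2, -0.09, -0.27, -0.01, 1.02, 8.0]
[ 0.59497129 -0.1234432   0.1383221 ] [-3.14029817 -0.00709475  2.86250342]
```

View pics/w4.png

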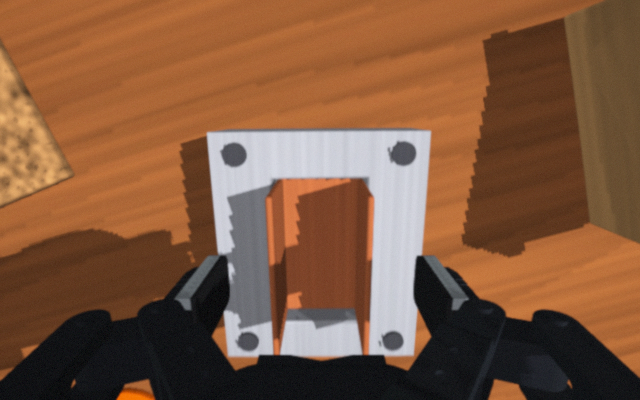

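The fingers, at (222,275) and (420,275), straddle the cuff evenly; its walls are at x = 268 and 373. I'll lower, close and check.

>>> {"fn": "apply_moves", "kwargs": {"plan": [[0,-0.2,-0.1,-0.3,0,1.0,8],[0,-0.2,-0.1,-0.2,0,1.0,8],[0,0,0,0,0,0,8]]}}

```text
time: 17.3
tool_pos: [0.604, -0.1275, 0.1224]
ee_rot: [-3.14, 0.009, 2.864]
ft_force: [-0.4, 0.4, -1.0]
grip_width: 0.08
gripper_force: 0.0
```

>>> {"fn": "apply_moves", "kwargs": {"plan": [[0,0,0,0,0,0,4],[0,0,0,0,0,0,4],[0,0,0,0,0,0,4],[0,0,0,0,0,0,4],[0,0,0,0,0,0,4]], "newtons": 40}}

```text
time: 17.8
tool_pos: [0.6047, -0.1279, 0.1238]
ee_rot: [-3.14, 0.011, 2.864]
ft_force: [0.3, 0.5, 3.5]
grip_width: 0.0452
gripper_force: 43.9
```

>>> {"fn": "apply_moves", "kwargs": {"plan": [[0,0,0,0,0,-0.7,4],[0,0,0,0,0,-1,4],[0,0,0,0,0,-1.5,4],[0,0,0,0,0,-2,4],[0,0,0,0,0,0,4]]}}

```text
time: 18.3
tool_pos: [0.6054, -0.128, 0.1786]
ee_rot: [-3.139, 0.015, 2.864]
ft_force: [0.8, -0.7, -1.9]
grip_width: 0.0452
gripper_force: 43.2
```

>>> {"fn": "apply_moves", "kwargs": {"plan": [[0,0,0,0,0,-2,4],[0,0,0,0,0,-2,4],[0,0,0,0,0,-1,4],[0,0,0,0,0,0,4],[0,0,0,0,0,0,4]]}}

```text
time: 18.8
tool_pos: [0.6027, -0.1271, 0.2242]
ee_rot: [-3.14, 0.009, 2.864]
ft_force: [-0.1, 0.3, -3.5]
grip_width: 0.0453
gripper_force: 43.2
```

Run:
```python
from h import *
s=ctrl.state();print(s['time'],s['tool_pos'],s['ee_rot'],s['ft_force'],s['grip_width'],s['gripper_force'],s['q'].round(2))
d=snapshot("side");w=snapshot("wrist");w["pose"]=(s["tool_pos"],s["ee_rot"]);pickle.dump(w,open("w5.pkl","wb"))
im=cv2.resize(d["img"][90:290,210:410],(400,400));im2=cv2.resize(w["img"],(400,250))
o=np.zeros((400,800,3),np.uint8);o[:,:400]=im;o[:250,400:]=im2;cv2.imwrite("pics/l.png",o[:,:,::-1])
rows([.450,-.3465,.23],Rf(-.276),None,4)
```

```text
18.8 [ 0.602678   -0.12707622  0.22415356] [-3.1397568   0.008597    2.86386152] [-0.11316256  0.32145437 -3.46916917] 0.04528252810015598 43.21167290210724 [-0.31  0.31 -0.16  1.1  -0.   -0.03]
[-0.02, 0.07, -0.02, 1.44, -4.21, -0.11, 4.0]
[-0.02, 0.07, -0.02, 1.44, -4.21, -0.11, 4.0]
[-0.02, 0.07, -0.02, 1.44, -4.21, -0.11, 4.0]
[-0.02, 0.07, -0.02, 1.44, -4.21, -0.11, 4.0]
[-0.02, 0.07, -0.02, 1.44, -4.21, -0.11, 4.0]
[-0.02, 0.07, -0.02, 1.44, -4.21, -0.11, 4.0]
```

View pics/l.png

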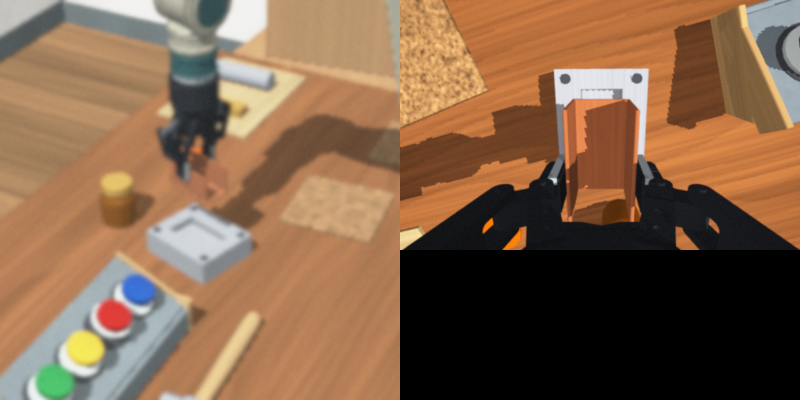

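The side view shows the cuff hanging level in the fingers, clear of the die, with the red key's collar still up. The wrist view shows the cuff between the pads at (600,150). I'll carry it over the pad now.

>>> {"fn": "apply_moves", "kwargs": {"plan": [[0,0,0,0.8,-2.5,0,4],[0,0,0,1.4,-4.2,0,4],[0,0,0,1.4,-4.2,0,4],[0,0,0,1.4,-4.2,0,4],[0,0,0,1.4,-4.2,0,4]]}}

```text
time: 19.4
tool_pos: [0.487, -0.296, 0.2234]
ee_rot: [-3.14, 0.008, 2.864]
ft_force: [0.6, -0.1, -3.6]
grip_width: 0.045
gripper_force: 43.1
```

>>> {"fn": "apply_moves", "kwargs": {"plan": [[0,0,0,1.2,-3.5,0,4],[0,0,0,0.7,-2.0,0,4],[0,0,0,0,0,0,4],[0,0,0,0,0,0,4]]}}

```text
time: 19.8
tool_pos: [0.4547, -0.3428, 0.2235]
ee_rot: [-3.141, 0.008, 2.863]
ft_force: [0.8, 0.2, -3.7]
grip_width: 0.045
gripper_force: 43.1
```

Run:
```python
from h import *
s=ctrl.state();print(s['time'],s['tool_pos'],s['ee_rot'],s['ft_force'],s['grip_width'],s['gripper_force'])
rows([.454,-.348,.116],Rf(-.276),5,4)
```

```text
19.8 [ 0.45469193 -0.3427506   0.2235294 ] [-3.14123573  0.00813252  2.86268881] [ 0.80451335  0.19338657 -3.66417859] 0.04498828501151467 43.13112258911133
[-0.0, 0.09, -0.03, 0.0, -0.1, 2.15, 4.0]
[-0.0, 0.09, -0.03, -0.0, -0.1, 2.15, 4.0]
[-0.0, 0.09, -0.03, -0.0, -0.1, 2.15, 4.0]
[-0.0, 0.09, -0.03, -0.01, -0.1, 2.15, 4.0]
[-0.0, 0.09, -0.03, -0.01, -0.1, 2.15, 4.0]
```

Lowering to about 10 mm above contact, then in small steps.

>>> {"fn": "apply_moves", "kwargs": {"plan": [[0,0.1,0,0,-0.1,2,4],[0,0.1,0,0,-0.1,2.5,4],[0,0.1,0,0,-0.1,2.5,4],[0,0,0,0,-0.1,2,4],[0,0,0,0,0,1,4]]}}

```text
time: 20.3
tool_pos: [0.4543, -0.3449, 0.122]
ee_rot: [3.141, 0.001, 2.866]
ft_force: [-0.7, 0.1, -3.1]
grip_width: 0.0451
gripper_force: 43.0
```

>>> {"fn": "apply_moves", "kwargs": {"plan": [[0,0,0,0,0,0.4,4],[0,0,0,0,0,0,4],[0,0,0,0,0,0,4]]}}

```text
time: 20.6
tool_pos: [0.4557, -0.3475, 0.1216]
ee_rot: [-3.139, 0.006, 2.864]
ft_force: [-0.1, 0.3, -2.8]
grip_width: 0.045
gripper_force: 43.0
```

Run:
```python
from h import *
s=ctrl.state();print(s['time'],s['tool_pos'],s['ee_rot'],s['ft_force'],s['grip_width'],s['gripper_force'])
d=snapshot("side")
im=d["img"][130:250,320:480];cv2.imwrite("pics/p.png",cv2.resize(im,(640,480),interpolation=cv2.INTER_CUBIC)[:,:,::-1])
```

```text
20.6 [ 0.45566904 -0.34750141  0.12156045] [-3.13891049  0.00610159  2.86439294] [-0.05375093  0.33890844 -2.78496664] 0.04495030095469298 43.033554553985596
```

>>> {"fn": "apply_moves", "kwargs": {"plan": [[0,0,0,0,0,0.5,4],[0,0,0,0,0,0.3,4],[0,0,0,0,0,0,4]]}}

```text
time: 20.95
tool_pos: [0.4545, -0.347, 0.1121]
ee_rot: [-3.14, 0.004, 2.864]
ft_force: [-0.3, 0.6, -4.4]
grip_width: 0.045
gripper_force: 43.1
```

>>> {"fn": "apply_moves", "kwargs": {"plan": [[0,0,0,0,0,0.2,4],[0,0,0,0,0,0,4]]}}

```text
time: 21.15
tool_pos: [0.4547, -0.3471, 0.1103]
ee_rot: [-3.14, 0.004, 2.864]
ft_force: [0.2, -0.1, -2.5]
grip_width: 0.0448
gripper_force: 43.1
```

>>> {"fn": "apply_moves", "kwargs": {"plan": [[0,0,0,0,0,0.2,4],[0,0,0,0,0,0,4]]}}

```text
time: 21.35
tool_pos: [0.4547, -0.3471, 0.1083]
ee_rot: [-3.14, 0.004, 2.864]
ft_force: [-0.4, -0.3, -3.8]
grip_width: 0.0452
gripper_force: 43.1
```

>>> {"fn": "apply_moves", "kwargs": {"plan": [[0,0,0,0,0,0.1,4],[0,0,0,0,0,0,4]]}}

```text
time: 21.55
tool_pos: [0.4548, -0.3472, 0.1074]
ee_rot: [-3.14, 0.004, 2.864]
ft_force: [0.8, -0.7, -2.9]
grip_width: 0.0452
gripper_force: 43.1
```

>>> {"fn": "apply_moves", "kwargs": {"plan": [[0,0,0,0,0,0.1,4],[0,0,0,0,0,0,4]]}}

```text
time: 21.75
tool_pos: [0.4548, -0.3472, 0.1064]
ee_rot: [-3.14, 0.004, 2.864]
ft_force: [-0.4, -0.1, -3.3]
grip_width: 0.0451
gripper_force: 43.1
```

>>> {"fn": "apply_moves", "kwargs": {"plan": [[0,0,0,0,0,0.1,4],[0,0,0,0,0,0,4]]}}

```text
time: 21.95
tool_pos: [0.4549, -0.3473, 0.1059]
ee_rot: [-3.14, 0.004, 2.864]
ft_force: [-1.4, 0.6, 0.4]
grip_width: 0.0454
gripper_force: 43.4
```

Contact came at the expected height. Releasing and withdrawing.

>>> {"fn": "apply_moves", "kwargs": {"plan": [[0,0,0,0,0,0,5],[0,0,0,0,0,0,6],[0,0,0,0,0,0,7],[0,0,0,0,0,0,7.5],[0,0,0,0,0,0,7.5]]}}

```text
time: 22.45
tool_pos: [0.455, -0.3473, 0.1056]
ee_rot: [-3.14, 0.005, 2.864]
ft_force: [-0.5, 0.4, 0.1]
grip_width: 0.0747
gripper_force: 0.0
```

>>> {"fn": "apply_moves", "kwargs": {"plan": [[0,0,0,0,0,-1,7.5],[0,0,0,0,0,-3,7.5],[0,0,0,0,0,-4,7.5],[0,0,0,0,0,-4,7.5],[0,0,0,0,0,-2,7.5]]}}

```text
time: 22.95
tool_pos: [0.4557, -0.348, 0.2505]
ee_rot: [-3.137, 0.01, 2.864]
ft_force: [0.4, -1.7, 0.0]
grip_width: 0.0757
gripper_force: 0.0
```

>>> {"fn": "apply_moves", "kwargs": {"plan": [[0,0,0,0,0,0,7.5],[0,0,0,0,0,0,7.5],[0,0,0,0,0,0,7.5]]}}

```text
time: 23.25
tool_pos: [0.4536, -0.346, 0.244]
ee_rot: [-3.141, 0.002, 2.864]
ft_force: [-0.2, -0.4, 0.1]
grip_width: 0.0751
gripper_force: 0.0
```

Run:
```python
from h import *
s=ctrl.state();print(s['time'],s['tool_pos'],s['ft_force'],s['grip_width'],s['gripper_force'])
w=snapshot("wrist");w["pose"]=(s["tool_pos"],s["ee_rot"]);pickle.dump(w,open("w6.pkl","wb"))
d=snapshot("side")
o=np.zeros((400,800,3),np.uint8);o[:250,:400]=cv2.resize(w["img"],(400,250));o[:,400:]=cv2.resize(d["img"][140:340,210:410],(400,400));cv2.imwrite("pics/f.png",o[:,:,::-1])
print(proj(w,[[.45,-.3465,.008]],w["pose"])/1.6)
```

```text
23.25 [ 0.45355366 -0.34601633  0.24399932] [-0.21676295 -0.37127025  0.06436078] 0.07510236759244315 0.0
[[199.65639743 114.27772669]]
```

View pics/f.png

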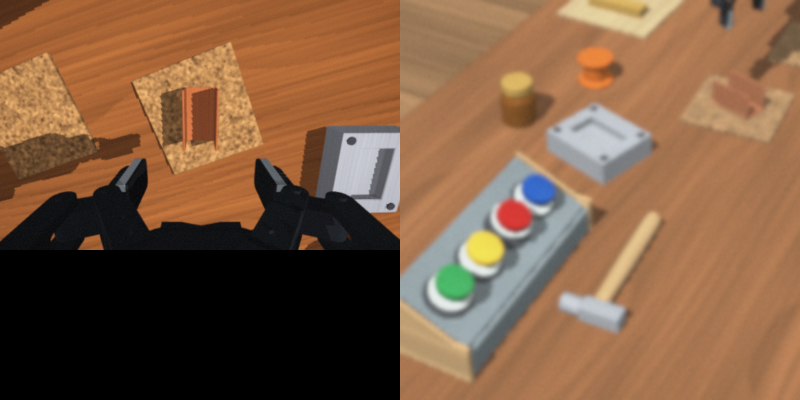

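The wrist view shows the cuff upright on the pad's middle, at about (200,117) with the pad centre at (198,110). The gripper is clear, the keys are up, and the jar, spool and hammer haven't moved. Handing in.

```bash
python3 -c "
from plant import workorder
print(workorder.sign_off())"
```

```text
the job is handed in; nothing more can be done
None
```

I pressed the blue, yellow and green keys in order, each to its stop with a half-second hold at about 9–12 N, then set the cuff down open side up on the middle of the left cork pad, let go and handed the job in at about 23 s; sign-off returned no verdict.

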